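# Fit a sanding sleeve on the air-expanding drum of a spindle sander

### The arm

A 6-joint arm with a two-finger parallel gripper is mounted at the origin on a cart in front of the work surface, level with it; the furniture and walls round the work are solid. World frame = base frame: x ahead of the robot, y to its left, z up, the work surface at z = 0. Lengths are in m, angles in rad, forces in N, time in s.
With the tool pointing down it reaches from about 0.35 to 0.975 m from the base axis. Payload 4.9 kg.
Tool frame: the origin (TCP) lies on the front face of the gripper's body, between the roots of the fingers; the fingertips stand ctrl.tip_extent ahead of it and the grasp point (between the pads) lies 54 mm ahead of it (ctrl.tip_extent is the distance from the TCP to the fingertips, in m); z points along the fingers, y is the line along which they close (so a half turn about z gives the same grasp; the last joint's range is limited). The gripper opens to 85 mm and grips with 20 to 120 N. Pads are 22 mm wide; open, the fingers measure 114 mm over their backs; the gripper's body (76 mm by 85 mm) begins 54 mm behind the grasp point. The pads swing forward as they close: fully open they stand 13 mm farther back than shut.
Start: joints at [-1.349, 0.053, 1.613, -0, 1.476, -0.119], TCP at [0.209, -0.589, 0.304] pointing down, gripper open.
Joint ranges: [-3.01, 3.01], [-1.01, 2.22], [0.06, 2.58], [-1.02, 4.17], [0.09, 2.62], [-3.14, 3.14]. Speed limits (rad/s): [2.57, 2.57, 3.14, 3.14, 3.14, 3.14].

### API

Orientations are given as a rotation vector (axis times angle).
In Python, from station import ctrl gives the robot as it stands.
- The arm moves only by the tool apply_moves, never from a script. Its argument "rows" is one flat list of numbers, 6 for each row, row after row: the shift along the tool's x, y, z normalised to -1 to 1, where 1 is 0.6 m, then the turn, a rotation vector about the tool's x, y, z normalised to -1 to 1, where 1 is 90 degrees. A call has 1 to 20 rows; each row is the pose to reach, as a shift and turn from the pose commanded when the call began, along the tool's axes at that moment; what a row does not reach only later rows make up. A row lasts 1/10 s, in which the tool goes at most 50 mm and 8.59 degrees, less where a joint would pass 70% of its speed; a pose out of reach is approached as far as the arm can. A call with a number of a shift or a turn outside -1 to 1 is refused whole. A call with a gripper value outside its range is refused whole. "grip" is the opening, from 0 (shut) to 1 (fully open), set as the call begins (left out, the last holds). The fingers move at their own pace and stop on an object; "grip_force" is the grip in N (left out, the last holds). Time passes only in rows, so rows that repeat a pose let the fingers close. It gives the time, the measured TCP pose, the force, the opening and the grip force at its end, in the units of the state.
- ctrl.get_obs(): the state, without advancing time (a new reading comes with each control period).
- ctrl.get_image(name): name is "scene" or "top" or "wrist"; returns (picture, depth): 400x640x3 uint8, blue, green, red; 400x640 float32, m along the optical axis (not along the pixel's ray), 0 where there is no reading.
- ctrl.camera_model(name): a dict with "mtx" (3x3 intrinsics, pixels), "R" (3x3) and "t" (3): a world point X has camera coordinates R X + t; the wrist camera has in their place "tool_from_camera" (4x4, takes a point from camera to tool coordinates, whose origin is the TCP and whose axes are the flange's). Camera axes: x right, y down, z forward; pixel columns grow to the right and rows downward; lengths in m; the calibration is good to about 2 mm. A picture is of the moment at which its call begins: read the wrist's pose just before it. camera_model takes no time and is no camera call.
- ctrl.finish_job(): hands the job in; it is judged then, once.
The state is a dict: "t": time; "q": joint angles; "dq": joint speeds; "effort": joint torques, N m; "tool_pos": TCP position; "tool_rot": TCP orientation; "contact_force": force on the tool from outside, world axes, zero at the start; "wrist_torque": the same for the moment, N m; "opening": finger opening in m; "grip_force": force on a finger pad.
Only numpy, scipy, OpenCV 4.12 (cv2) and the standard library are available. Lean on these libraries where they do the work, as an engineer would, in place of code of your own. Each camera call takes 0.05 s, during which the arm holds its last target. There are 200 camera calls.

### The job

Fit the red sanding sleeve over the sander's upright drum, all the way down onto the flange, then pump the sander's own red lever up and down until the gauge needle is in the green, so that the drum grips the sleeve. Leave the lever up, and leave the blue sleeve and the bridge blank where they are.

Things in the scene. Friction and masses are not known exactly. Their poses are not given: they have to be found in the camera images.
- sander: Low green benchtop spindle sander with a bright aluminium table, 220 x 320 mm (x, y), table top 108 mm above the bench, fixed to the bench. Origin: centre of its underside; x towards its back, y to its left, z up. On the table: the drum (left), a pressure gauge (middle), the hand pump with red lever (right)
- drum_seat (a point): Centre of the top face of the drum's bottom flange (58 mm across, 6 mm thick, 114 mm above the bench), on the spindle axis; axes as the sander's. The sleeve's lower end sits here. The drum is 39 mm in diameter up to 54 mm above this point, then tapers to 22 mm at 68 mm; a 14 mm nut tops it
- drum_tip (a point): Top of the nut on the spindle axis, 77 mm above drum_seat. Six upright black rubber lugs in the drum's side stand 40 mm across with the air out; pumping pushes them out to 46 mm (less inside a sleeve)
- red_sleeve: Sanding sleeve, red grit on a cardboard core: tube 54 mm outside, 44 mm bore, 64 mm long, 0.09 kg, standing on end on the bench. Origin: centre of one end (the lower one at the start); z along its axis. Either end may go down
- red_sleeve_mid (a point): Middle of the red sleeve on its axis, 32 mm from either end. Seated on the flange it stands 32 mm above drum_seat
- blue_sleeve: Spare sanding sleeve of another grit, blue, same size, standing on the bench; stays where it is
- bridge_blank: Dark rosewood guitar bridge blank, 36 x 180 x 10 mm, lying on the bench to the left; stays where it is
- lever_grip (a point): Centre of the lever's red round grip (19 mm thick, 68 mm long, along the lever), 130 mm from the pivot (142 mm above the bench). The lever points to the sander's front (-x of the sander) and at rest rises 0.38 rad above level; the grip centre is then 190 mm above the bench and 61 mm lower at the end of a stroke
- pump_lever (a joint): Angle of the pump lever: 0 = up at rest, 0.48 = down at its stop. A spring brings it back up by itself; pushing it down at the grip takes about 5 to 9 N. It pumps on the way down; it must come back up before the next stroke
- needle (a joint): Gauge needle, clockwise from empty: 0 = empty, green begins at 3.45, about 4.05 = full. A full stroke (0 to 0.48 and back) adds about 1.0 rad, so four or five fill the drum; shorter strokes add less. The needle stays put between strokes and a relief holds it at full, so extra strokes do no harm
Mind the look-alikes: they are no part of the job. Leave any turquoise look-alike of the red_sleeve alone.

How it is judged:
By the outcome, as a careful person would: the job done as asked, in the order asked, and still so for the second after the job is handed in, with the robot touching nothing.
It also fails if it takes over 64 s, if anything falls off the work surface, if the arm or the gripper's body presses on something with over 40 N, if the wrist force passes 120 N, or if a joint passes its speed limit or range.

## Working session

There is one attempt and no reset: what is moved stays moved. The work goes in short steps, Python scripts to look and compute and a tool call to move; the robot and the scene stay as the last step left them, time stands still between calls to the robot, and variables do not carry over. Pictures are saved under pics/ and viewed, at most 10 in all, crops included, and the job is handed in when it is done.

Besides the shell and the picture viewer there is one more tool, called after ">>>" as name(argument=value, ...) on one line, values as JSON. apply_moves: Moves the arm, as the interface text tells. Its arguments: {"type":"object","properties":{"rows":{"type":"array","items":{"type":"number"}},"grip":{"type":"number"},"grip_force":{"type":"number"}},"required":["rows"]}

```bash
mkdir -p pics; ls; python3 - <<'E'
from station import ctrl
import cv2,numpy as np
o=ctrl.get_obs();print(o['t'],o['tool_pos'],o['tool_rot'],o['opening'],ctrl.tip_extent)
for n in ("scene","top"):
    im,d=ctrl.get_image(n);cv2.imwrite(f"pics/{n}0.png",im);np.save(f"pics/{n}0.npy",d)
    m=ctrl.camera_model(n);print(n,m)
print(ctrl.camera_model("wrist"))
E
```

```text
pics
0.0 [ 0.20881651 -0.58857905  0.30265591] [-3.09406389e+00 -5.32447464e-01  1.94120751e-04] 0.0852748267527001 0.0726
scene {'mtx': array([[516.70183583,   0.        , 318.94940553],
       [  0.        , 516.70183583, 193.27819387],
       [  0.        ,   0.        ,   1.        ]]), 'R': array([[-0.65216361, -0.75789481,  0.01667572],
       [-0.30990294,  0.24646514, -0.91826745],
       [ 0.69184015, -0.60402847, -0.39560942]]), 't': array([0.4561677 , 0.28823875, 0.99869273])}
top {'mtx': array([[365.56735399,   0.        , 313.43827009],
       [  0.        , 365.56735399, 197.8822052 ],
       [  0.        ,   0.        ,   1.        ]]), 'R': array([[-0.00606942, -0.99998097,  0.00110189],
       [-0.98769009,  0.00582258, -0.15631502],
       [ 0.15630563, -0.00203706, -0.98770664]]), 't': array([0.09099848, 0.57571569, 1.21499598])}
{'mtx': array([[278.58095479,   0.        , 321.88809631],
       [  0.        , 278.58095479, 203.92533711],
       [  0.        ,   0.        ,   1.        ]]), 'tool_from_camera': array([[ 9.06692390e-04, -9.53830489e-01, -3.00344097e-01,
         7.56936564e-02],
       [ 9.99999099e-01,  5.67519451e-04,  1.21651872e-03,
        -3.89666001e-04],
       [-9.89901531e-04, -3.00344929e-01,  9.53830144e-01,
        -7.06734829e-02],
       [ 0.00000000e+00,  0.00000000e+00,  0.00000000e+00,
         1.00000000e+00]])}
```

View pics/scene0.png

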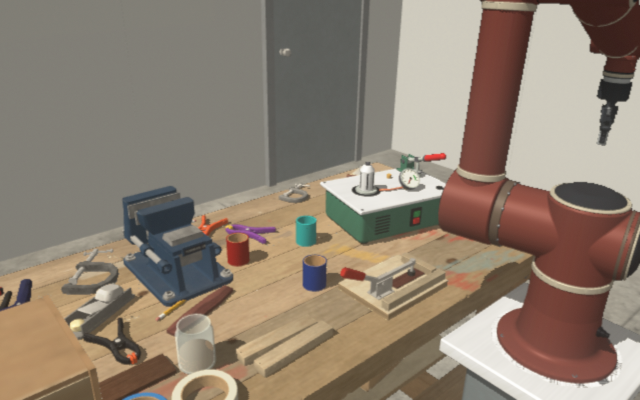

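View pics/top0.png

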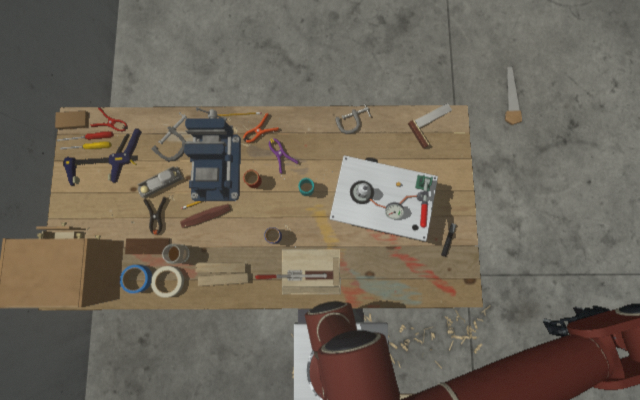

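Two pictures: red sleeve at scene (238,249) / top (252,179). The turquoise look-alike is at scene (306,231) / top (307,186), and the blue sleeve at scene (314,272) / top (273,236). The drum is at top (362,191), the gauge at (397,211) and the red lever at (425,210). Only the first sleeve is red, so that one fits; I'll confirm it in a crop and measure.

```bash
cat > h.py <<'E'
import cv2,numpy as np
from station import ctrl
from scipy.spatial.transform import Rotation as Rn
def ray(n,uv,z):
    m=ctrl.camera_model(n);uv=np.atleast_2d(uv).astype(float)
    d=np.c_[uv,np.ones(len(uv))]@np.linalg.inv(m['mtx']).T@m['R'];c=-m['R'].T@m['t']
    return c+d*((z-c[2])/d[:,2])[:,None]
def cloud(n,d):
    m=ctrl.camera_model(n);v,u=np.mgrid[:400,:640]
    p=np.stack([u,v,np.ones_like(u)],-1)@np.linalg.inv(m['mtx']).T*d[...,None]
    return (p-m['t'])@m['R']
def wcloud(d,o):
    m=ctrl.camera_model("wrist");v,u=np.mgrid[:400,:640]
    p=np.stack([u,v,np.ones_like(u)],-1)@np.linalg.inv(m['mtx']).T*d[...,None]
    T=m['tool_from_camera'];p=p@T[:3,:3].T+T[:3,3]
    return p@Rn.from_rotvec(o['tool_rot']).as_matrix().T+o['tool_pos']
def circ(P):
    A=np.c_[2*P[:,:2],np.ones(len(P))];s=np.linalg.lstsq(A,(P[:,:2]**2).sum(1),rcond=None)[0]
    return s[:2],np.sqrt(s[2]+s[:2]@s[:2])
E
python3 - <<'E'
from h import *
im=cv2.imread("pics/top0.png");d=np.load("pics/top0.npy");C=cloud("top",d)
sc=cv2.imread("pics/scene0.png");Cs=cloud("scene",np.load("pics/scene0.npy"))
def near(c,px,r):
    v,u=np.mgrid[:400,:640];return np.hypot(u-px[0],v-px[1])<r
for nm,pt,ps in (("red",(252,179),(238,249)),("turq",(307,186),(306,231)),("blue",(273,236),(314,272))):
    k=near(C,pt,14)&(C[...,2]>.045)&(d>0);P=C[k]
    c,r=cv2.minEnclosingCircle(P[:,:2].astype(np.float32))
    k=near(Cs,ps,24)&(Cs[...,2]>.008)&(Cs[...,2]<.075);Q=Cs[k]
    q=Q[np.abs(Q[:,2]-.03)<.02]
    print(nm,len(P),P[:,2].max(),np.round(c,4),r,'scene fit',circ(q))
tb=(np.abs(C[...,2]-.108)<.006)&(d>0);tb&=near(C,(385,195),75)
b=cv2.minAreaRect(C[tb][:,:2].astype(np.float32));print("table",b,cv2.boxPoints(b))
for z0,z1 in ((.12,.165),(.165,.2),(.183,.2)):
    k=near(C,(362,191),14)&(C[...,2]>z0)&(C[...,2]<z1);P=C[k];print("drum top",z0,len(P),P.min(0) if len(P) else 0,P.max(0) if len(P) else 0)
k=near(Cs,(367,182),22)&(Cs[...,2]>.122)&(Cs[...,2]<.165);print("drum scene",k.sum(),circ(Cs[k]))
hsv=cv2.cvtColor(im,cv2.COLOR_BGR2HSV);k=((hsv[...,0]<8)|(hsv[...,0]>172))&(hsv[...,1]>170)&(hsv[...,2]>110)&near(C,(425,210),25)
P=C[k];print("lever",k.sum(),np.median(P,0),P.min(0),P.max(0))
a=cv2.resize(sc[190:310,190:350],(800,600),interpolation=3);b=cv2.resize(im[140:260,240:450],None,fx=3.8,fy=3.8,interpolation=3)
cv2.imwrite("pics/cropA.png",a)
E
```

```text
red 103 0.06858633379139295 [0.6476 0.3019] 0.027137650176882744 scene fit (array([0.70486427, 0.29311561]), np.float64(0.08141863666945233))
turq 87 0.07126989379973031 [0.6185 0.1128] 0.027171332389116287 scene fit (array([0.61550944, 0.12004032]), np.float64(0.024723494674444905))
blue 89 0.07022123373519605 [0.4503 0.2271] 0.02697795443236828 scene fit (array([0.44785728, 0.23166481]), np.float64(0.025892271803470313))
table ((0.5691437721252441, -0.14355233311653137), (0.32059091329574585, 0.22070617973804474), 76.73914337158203) [[ 0.42496383 -0.2742603 ]
 [ 0.63978505 -0.32488698]
 [ 0.7133237  -0.01284435]
 [ 0.4985025   0.03778231]]
drum top 0.12 32 [ 0.56688389 -0.08178781  0.12123135] [ 0.59097232 -0.05026901  0.16496458]
drum top 0.165 120 [ 0.56810678 -0.08911215  0.16581815] [ 0.60325367 -0.0513593   0.19612638]
drum top 0.183 25 [ 0.57469069 -0.08008232  0.1834212 ] [ 0.59361008 -0.06199711  0.19612638]
drum scene 213 (array([ 0.58285911, -0.06275235]), np.float64(0.016769221258511564))
lever 99 [ 0.49758523 -0.24127706  0.2013553 ] [ 0.37927028 -0.2565942   0.18162875] [0.53057307 0.09011963 1.28995234]
```

View pics/cropA.png

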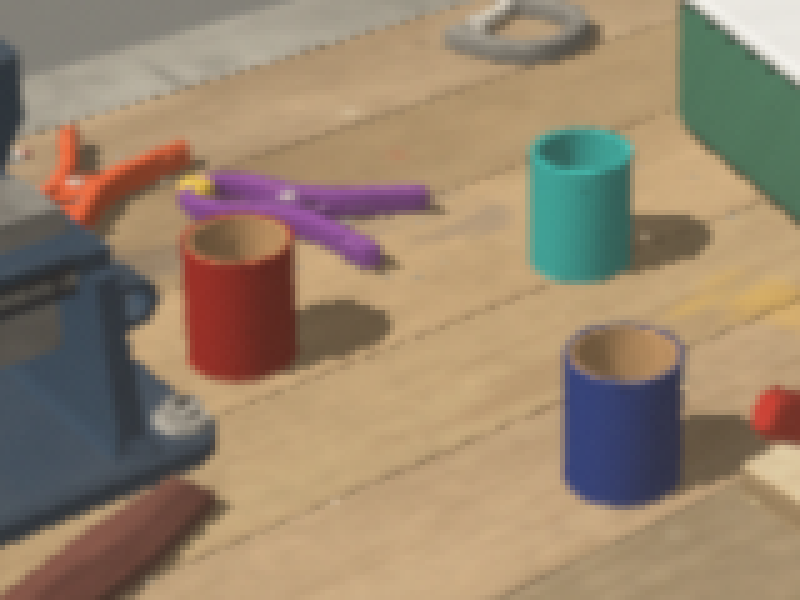

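The crop confirms it: the red sleeve (crop 238,300), the turquoise one (582,205) and the blue one (625,415). The vise is just left of the red sleeve and the purple pliers lie behind it. I'll check clearances around the sleeve and drum.

```bash
python3 - <<'E'
from h import *
d=np.load("pics/top0.npy");C=cloud("top",d);Cs=cloud("scene",np.load("pics/scene0.npy"))
A=np.r_[C[d>0],Cs.reshape(-1,3)]
def grid(cx,cy,h,s):
    for x in np.arange(cx+h,cx-h-1e-6,-s):
        print('%.3f'%x,[int(1000*np.max(A[(abs(A[:,0]-x)<s/2)&(abs(A[:,1]-y)<s/2)&(A[:,2]<.4),2],initial=-.009)) for y in np.arange(cy+h,cy-h-1e-6,-s)])
print("max heights mm, cols y from + to -");grid(.648,.302,.14,.02)
print();grid(.584,-.07,.12,.02)
E
```

```text
max heights mm, cols y from + to -
0.788 [167, 166, 165, 163, 93, 19, 16, 18, 4, 14, 19, 19, 17, 6, 4]
0.768 [155, 156, 153, 152, 18, 6, 4, 4, 5, 15, 19, 22, 21, 6, 4]
0.748 [159, 159, 161, 157, 18, 6, 7, 3, 5, 4, 17, 21, 22, 18, 6]
0.728 [166, 166, 166, 165, 81, 3, 6, 5, 7, 7, 5, 20, 18, 18, 21]
0.708 [166, 166, 166, 167, 81, 8, 5, 3, 7, 6, 6, 16, 22, 11, 20]
0.688 [152, 154, 157, 111, 21, 5, 6, 4, 4, 7, 5, 17, 21, 6, 3]
0.668 [127, 126, 125, 103, 19, 5, 66, 67, 68, 4, 5, 16, 18, 3, 7]
0.648 [126, 126, 125, 113, 19, 64, 67, 2, 65, 5, 5, 3, 6, 4, 4]
0.628 [125, 126, 125, 109, 84, 61, 67, 67, 67, 3, 4, 8, 4, 3, 7]
0.608 [115, 116, 113, 110, 83, 10, 64, 65, 6, 4, 4, 4, 3, 3, 5]
0.588 [113, 113, 95, 78, 30, 8, 3, 5, 5, 4, 5, 4, 5, 3, 6]
0.568 [17, 16, 16, 18, 18, 4, 5, 3, 3, 4, 7, 4, 5, 4, 6]
0.548 [12, 14, 14, 13, 4, 8, 4, 4, 5, 8, 6, 6, 4, 5, 5]
0.528 [15, 13, 11, 7, 4, 7, 4, 2, 4, 3, 5, 5, 4, 7, 3]
0.508 [10, 8, 5, 4, 3, 4, 4, 4, 3, 6, 4, 3, 6, 4, 4]

0.704 [5, 7, 5, 111, 112, 111, 110, 104, 80, 77, 1, 5, 4]
0.684 [6, 7, 105, 111, 113, 112, 112, 112, 112, 112, 111, 108, -9]
0.664 [9, 3, 109, 112, 111, 114, 113, 114, 116, 115, 112, 113, 113]
0.644 [3, 5, 109, 113, 112, 111, 115, 113, 112, 114, 113, 114, 111]
0.624 [5, 6, 112, 114, 111, 113, 114, 111, 112, 113, 113, 118, 121]
0.604 [5, 109, 113, 113, 111, 173, 180, 176, 112, 112, 113, 120, 124]
0.584 [3, 107, 114, 113, 115, 189, 196, 184, 114, 113, 112, 112, 112]
0.564 [3, 111, 112, 112, 113, 179, 181, 167, 114, 113, 113, 114, 117]
0.544 [4, 111, 113, 111, 114, 113, 112, 114, 116, 134, 159, 167, 156]
0.524 [103, 113, 112, 113, 115, 113, 112, 112, 117, 150, 161, 163, 165]
0.504 [108, 114, 112, 112, 114, 111, 111, 112, 111, 135, 138, 146, 148]
0.484 [5, 109, 108, 113, 110, 112, 111, 112, 114, 112, 126, 125, 113]
0.464 [5, 4, 5, 7, 3, 108, 108, 111, 114, 111, 111, 113, 113]
```

>>> apply_moves(rows=[0.6,-0.58,-0.05,0,0,-0.55,0.6,-0.58,-0.05,0,0,-0.55,0.6,-0.58,-0.05,0,0,-0.55,0.6,-0.58,-0.05,0,0,-0.55,0.6,-0.58,-0.05,0,0,-0.55,0.6,-0.58,-0.05,0,0,-0.55,0.6,-0.58,-0.05,0,0,-0.55,0.6,-0.58,-0.05,0,0,-0.55,0.6,-0.58,-0.05,0,0,-0.55,0.6,-0.58,-0.05,0,0,-0.55,0.6,-0.58,-0.05,0,0,-0.55], grip=1)

```text
t: 1.2
tool_pos: [0.4333, -0.1361, 0.334]
tool_rot: [-2.581, -1.79, -0.003]
contact_force: [-0.3, -0.7, -0.3]
opening: 0.0852
grip_force: 0.0
```

```bash
cat >> h.py <<'E'
def go(pos,yaw):
    o=ctrl.get_obs();R=Rn.from_rotvec(o['tool_rot']).as_matrix()
    T=np.c_[[np.cos(yaw),np.sin(yaw),0],[np.sin(yaw),-np.cos(yaw),0],[0,0,-1]]
    s=R.T@(np.array(pos)-o['tool_pos'])/.6;r=Rn.from_matrix(R.T@T).as_rotvec()/(np.pi/2)
    print('t',round(o['t'],2),'pos',o['tool_pos'].round(4),'F',o['contact_force'].round(1),'open',round(o['opening'],4),'q',np.round(o['q'],2));print('MOVE',s.round(4),r.round(4),'rows',np.linalg.norm(s)*12)
E
python3 -c "
from h import *
go([.648,.302,.28],2.07)"
```

```text
t 1.2 pos [ 0.4333 -0.1361  0.334 ] F [-0.3 -0.7 -0.3] open 0.0852 q [-0.47 -0.39  1.95  0.    1.58 -0.11]
MOVE [0.8091 0.0795 0.0915] [ 0.0007 -0.0009 -0.5455] rows 9.818041351839065
```

>>> apply_moves(rows=[0.8,0.08,0.09,0,0,-0.545,0.8,0.08,0.09,0,0,-0.545,0.8,0.08,0.09,0,0,-0.545,0.8,0.08,0.09,0,0,-0.545,0.8,0.08,0.09,0,0,-0.545,0.8,0.08,0.09,0,0,-0.545,0.8,0.08,0.09,0,0,-0.545,0.8,0.08,0.09,0,0,-0.545,0.8,0.08,0.09,0,0,-0.545,0.8,0.08,0.09,0,0,-0.545,0.8,0.08,0.09,0,0,-0.545,0.8,0.08,0.09,0,0,-0.545])

```text
t: 2.4
tool_pos: [0.6486, 0.2899, 0.2784]
tool_rot: [-1.615, -2.693, 0.004]
contact_force: [-0.0, -0.5, 0.3]
opening: 0.0856
grip_force: 0.0
```

```bash
python3 - <<'E'
from h import *
o=ctrl.get_obs();im,d=ctrl.get_image("wrist");cv2.imwrite("pics/w1.png",im);C=wcloud(d,o)
k=(d>0)&(C[...,2]>.05)&(C[...,2]<.085)&(np.hypot(C[...,0]-.648,C[...,1]-.302)<.05)
hsv=cv2.cvtColor(im,cv2.COLOR_BGR2HSV)
P=C[k];c,r=cv2.minEnclosingCircle(P[:,:2].astype(np.float32));print(k.sum(),c,r,circ(P[P[:,2]>.06]),np.percentile(P[:,2],[5,50,95]))
go([c[0],c[1],.28],2.07)
E
```

```text
919 (0.6435586810112, 0.30354228615760803) 0.02709827572107315 (array([0.64320301, 0.30378587]), np.float64(0.024263406565907426)) [0.05283735 0.0640021  0.06538004]
t 2.45 pos [0.6485 0.2892 0.2792] F [-0.6 -1.   0.5] open 0.0854 q [ 0.31  0.26  1.42 -0.    1.46 -0.17]
MOVE [ 0.025   0.0039 -0.0014] [-0.001   0.0002 -0.0063] rows 0.30445829031144733
```

View pics/w1.png

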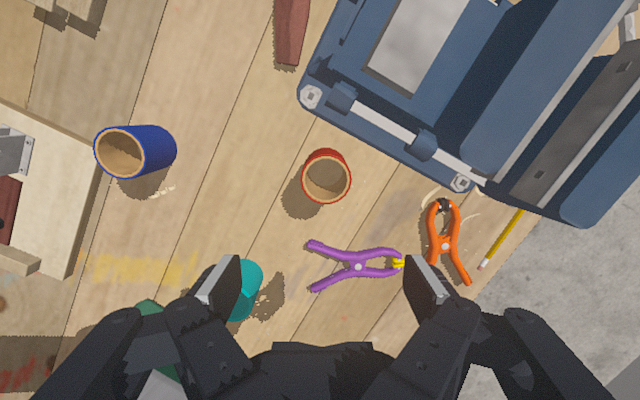

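The wrist view shows the red sleeve at (326,175), clear of the vise and pliers, with nothing in the fingers' way.

>>> apply_moves(rows=[0.025,0.005,0.05,0,0,-0.006,0.025,0.005,0.13,0,0,-0.006,0.025,0.005,0.18,0,0,-0.006,0.025,0.005,0.18,0,0,-0.006,0.025,0.005,0.18,0,0,-0.006])

```text
t: 2.95
tool_pos: [0.6442, 0.3036, 0.1726]
tool_rot: [1.605, 2.7, -0.0]
contact_force: [-0.0, 0.6, 1.6]
opening: 0.0854
grip_force: 0.0
```

```bash
python3 - <<'E'
from h import *
o=ctrl.get_obs();im,d=ctrl.get_image("wrist");cv2.imwrite("pics/w2.png",im);C=wcloud(d,o)
k=(d>0)&(C[...,2]>.05)&(C[...,2]<.085)&(np.hypot(C[...,0]-.645,C[...,1]-.302)<.04)
P=C[k];c,r=cv2.minEnclosingCircle(P[:,:2].astype(np.float32));print(k.sum(),c,r,circ(P[P[:,2]>.06]),np.percentile(P[:,2],[5,50,95]))
go([c[0],c[1],.097],2.07)
E
```

```text
2368 (0.6436317563056946, 0.30356866121292114) 0.027211861684918404 (array([0.64319   , 0.30416241]), np.float64(0.02421421845098252)) [0.05192105 0.06386475 0.06533578]
t 3.0 pos [0.6452 0.3042 0.1746] F [0.1 0.3 2.1] open 0.0857 q [ 0.34  0.35  1.49 -0.    1.29 -0.16]
MOVE [ 0.0004 -0.0033  0.1294] [ 0.0021  0.0004 -0.0006] rows 1.5528585642022046
```

>>> apply_moves(rows=[0,-0.002,0.06,0,0,0,0,-0.002,0.11,0,0,0,0,-0.002,0.128,0,0,0,0,-0.002,0.128,0,0,0,0,-0.002,0.128,0,0,0])

```text
t: 3.5
tool_pos: [0.6445, 0.3047, 0.098]
tool_rot: [1.602, 2.699, 0.005]
contact_force: [-0.1, 0.5, 0.7]
opening: 0.0857
grip_force: 0.0
```

>>> apply_moves(rows=[0,0,0,0,0,0,0,0,0,0,0,0,0,0,0,0,0,0,0,0,0,0,0,0,0,0,0,0,0,0,0,0,0,0,0,0,0,0,0,0,0,0,0,0,0,0,0,0], grip=0.5, grip_force=40)

```text
t: 4.3
tool_pos: [0.6442, 0.3048, 0.0974]
tool_rot: [1.602, 2.7, 0.004]
contact_force: [0.4, 0.1, 5.8]
opening: 0.0524
grip_force: 42.6
```

>>> apply_moves(rows=[0,0,-0.03,0,0,0,0,0,-0.11,0,0,0,0,0,-0.19,0,0,0,0,0,-0.27,0,0,0,0,0,-0.35,0,0,0,0,0,-0.41,0,0,0,0,0,-0.41,0,0,0,0,0,-0.41,0,0,0])

```text
t: 5.1
tool_pos: [0.643, 0.3044, 0.3427]
tool_rot: [1.603, 2.7, 0.003]
contact_force: [-0.5, -0.1, -1.4]
opening: 0.0528
grip_force: 42.6
```

```bash
python3 - <<'E'
from h import *
go([.584,-.19,.345],1.45)
E
```

```text
t 5.1 pos [0.643  0.3044 0.3427] F [-0.5 -0.1 -1.4] open 0.0528 q [ 0.34  0.23  1.35  0.    1.56 -0.16]
MOVE [-0.6762 -0.481  -0.0046] [ 1.400e-03 -2.000e-04  3.949e-01] rows 9.958177227757371
```

>>> apply_moves(rows=[-0.03,-0.02,0,0,0,0.03,-0.68,-0.48,-0.005,0,0,0.395,-0.68,-0.48,-0.005,0,0,0.395,-0.68,-0.48,-0.005,0,0,0.395,-0.68,-0.48,-0.005,0,0,0.395,-0.68,-0.48,-0.005,0,0,0.395,-0.68,-0.48,-0.005,0,0,0.395,-0.68,-0.48,-0.005,0,0,0.395,-0.68,-0.48,-0.005,0,0,0.395,-0.68,-0.48,-0.005,0,0,0.395,-0.68,-0.48,-0.005,0,0,0.395,-0.68,-0.48,-0.005,0,0,0.395,-0.68,-0.48,-0.005,0,0,0.395,-0.68,-0.48,-0.005,0,0,0.395,-0.68,-0.48,-0.005,0,0,0.395])

```text
t: 6.6
tool_pos: [0.5855, -0.1905, 0.3434]
tool_rot: [-2.349, -2.084, 0.001]
contact_force: [-0.5, 1.1, -0.4]
opening: 0.0527
grip_force: 42.6
```

```bash
python3 - <<'E'
from h import *
o=ctrl.get_obs();im,d=ctrl.get_image("wrist");cv2.imwrite("pics/w3.png",im);np.save("pics/w3.npy",d);C=wcloud(d,o);np.save("pics/w3c.npy",C)
D=np.array([.584,-.07])
r=np.hypot(C[...,0]-D[0],C[...,1]-D[1])
for z0,z1 in((.11,.12),(.125,.165),(.172,.182),(.183,.2)):
    P=C[(d>0)&(r<.04)&(C[...,2]>z0)&(C[...,2]<z1)]
    if len(P)>5: c,R=cv2.minEnclosingCircle(P[:,:2].astype(np.float32));print(z0,len(P),np.round(c,4),R,circ(P),P[:,2].max())
# held sleeve
s=o['tool_pos'];k=(d>0)&(np.hypot(C[...,0]-s[0],C[...,1]-s[1])<.045)&(C[...,2]<s[2]-.03)&(C[...,2]>s[2]-.11)
hsv=cv2.cvtColor(im,cv2.COLOR_BGR2HSV);k&=(hsv[...,1]>100);P=C[k];print("held",len(P),P[:,2].min()-s[2],P[:,2].max()-s[2],circ(P))
go([.584,-.07,.345],1.45)
E
```

```text
0.11 1346 [ 0.584 -0.07 ] 0.04004489257931709 (array([ 0.58166268, -0.06705932]), np.float64(0.028929489610546585)) 0.11965416991785888
0.125 170 [ 0.5846 -0.0731] 0.01898077502846718 (array([ 0.58177299, -0.06881682]), np.float64(0.019351665525501018)) 0.1649610186138233
0.172 1023 [ 0.5819 -0.0693] 0.01794442906975746 (array([ 0.58182382, -0.06906044]), np.float64(0.01389122499437632)) 0.18199311285793665
0.183 403 [ 0.5819 -0.0693] 0.0110970763489604 (array([ 0.5818647 , -0.06892927]), np.float64(0.006097569254530239)) 0.19342186573336678
held 12771 -0.09587472381047324 -0.030461276225598743 (array([ 0.58423767, -0.18944507]), np.float64(0.02407765066597369))
t 6.65 pos [ 0.5857 -0.1905  0.3437] F [-0.1 -0.4 -1.2] open 0.0525 q [-0.44  0.01  1.59  0.    1.54 -0.32]
MOVE [ 0.1991 -0.0267 -0.0021] [-0.0004 -0.0002  0.0009] rows 2.4105834930111376
```

View pics/w3.png

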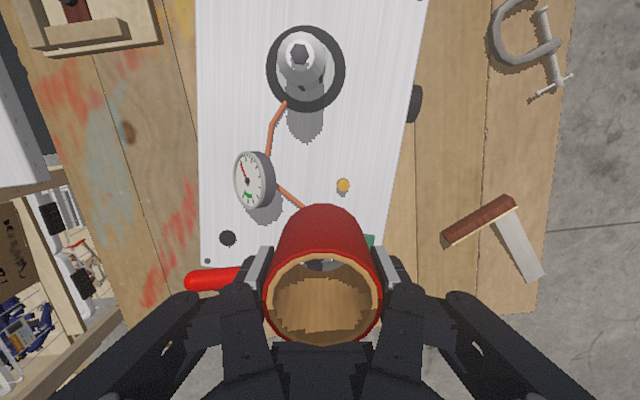

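The wrist view shows the drum at (301,55), the gauge at (254,180) with the needle empty, and the red grip at (215,278). The sleeve is held squarely. Next: the sleeve's offset in the gripper and its tilt.

```bash
python3 - <<'E'
from h import *
o=ctrl.get_obs();C=np.load("pics/w3c.npy");d=np.load("pics/w3.npy")
s=o['tool_pos'];R=Rn.from_rotvec(o['tool_rot']).as_matrix();L=(C-s)@R
im=cv2.imread("pics/w3.png");hsv=cv2.cvtColor(im,cv2.COLOR_BGR2HSV)
red=((hsv[...,0]<8)|(hsv[...,0]>170))&(hsv[...,1]>130)&(d>0)
k=red&(np.hypot(L[...,0],L[...,1])<.045)&(L[...,2]>.03)
P=L[k];print("tool z range",np.percentile(P[:,2],[1,99]))
for a,b in((.036,.05),(.05,.07),(.07,.09)):
    Q=P[(P[:,2]>a)&(P[:,2]<b)];print(a,len(Q),circ(Q))
k=(d>0)&(np.hypot(L[...,0],L[...,1])<.035)&(L[...,2]>.026)&(L[...,2]<.036)&(hsv[...,1]>60);Q=L[k]
c,r=cv2.minEnclosingCircle(Q[:,:2].astype(np.float32));print("rim",len(Q),c,r,circ(Q))
print(R[:,2])
go([.5818,-.069,.345],1.45)
E
```

```text
tool z range [0.03216988 0.09248743]
0.036 1269 (array([-0.00564237, -0.00256108]), np.float64(0.030393383349728485))
0.05 1238 (array([-0.00192227, -0.00155755]), np.float64(0.027000852941216853))
0.07 815 (array([-0.00140744, -0.00148728]), np.float64(0.026569653672208714))
rim 3718 (-0.00031497562304139137, -0.0009144321084022522) 0.029374342411756516 (array([-0.00042578, -0.00124767]), np.float64(0.02413620647923517))
[-5.79204334e-04  4.28789810e-04 -9.99999740e-01]
t 6.65 pos [ 0.5857 -0.1905  0.3437] F [-0.1 -0.4 -1.2] open 0.0525 q [-0.44  0.01  1.59  0.    1.54 -0.32]
MOVE [ 0.2003 -0.0306 -0.002 ] [-0.0004 -0.0002  0.0009] rows 2.431589301461685
```

>>> apply_moves(rows=[0.05,-0.007,0,0,0,0,0.12,-0.017,0,0,0,0,0.18,-0.025,0,0,0,0,0.201,-0.0285,0,0,0,0,0.201,-0.0285,0.03,0,0,0,0.201,-0.0285,0.05,0,0,0,0.201,-0.0285,0.05,0,0,0,0.201,-0.0285,0.05,0,0,0,0.201,-0.0285,0.05,0,0,0])

```text
t: 7.55
tool_pos: [0.5835, -0.0705, 0.3148]
tool_rot: [2.352, 2.082, 0.001]
contact_force: [0.2, 0.0, -0.7]
opening: 0.0528
grip_force: 42.6
```

```bash
python3 - <<'E'
from h import *
o=ctrl.get_obs();im,d=ctrl.get_image("wrist");cv2.imwrite("pics/w4.png",im);C=wcloud(d,o)
R=Rn.from_rotvec(o['tool_rot']).as_matrix();L=(C-o['tool_pos'])@R
z=C[...,2]
k=(d>0)&(np.hypot(L[...,0],L[...,1])<.018)&(z>.17)&(z<.2)
P=L[k]
if k.sum()>10: print("nut/drum in tool",k.sum(),P[:,:2].mean(0),cv2.minEnclosingCircle(P[:,:2].astype(np.float32)))
go([.5818,-.069,.2095],1.45)
E
```

```text
nut/drum in tool 265 [0.01389791 0.000863  ] ((0.008485415019094944, 0.00044021056964993477), 0.015785882249474525)
t 7.6 pos [ 0.5836 -0.0705  0.3151] F [-0.4 -0.  -0.4] open 0.0524 q [-0.25 -0.04  1.69 -0.    1.49 -0.13]
MOVE [ 0.0021 -0.0034  0.1759] [ 0.0009  0.0001 -0.0006] rows 2.1115244644432396
```

View pics/w4.png

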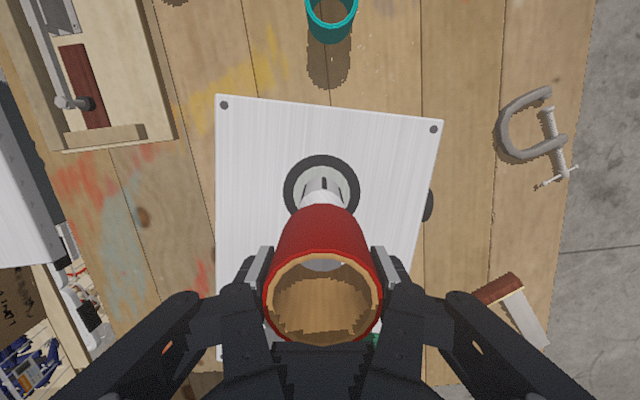

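The flange shows at (322,190) and the sleeve at (323,275), nearly in line. I'll refine using the dark flange ring.

```bash
cat > fl.py <<'E'
from h import *
from scipy.optimize import least_squares
o=ctrl.get_obs();im,d=ctrl.get_image("wrist");C=wcloud(d,o)
R=Rn.from_rotvec(o['tool_rot']).as_matrix();L=(C-o['tool_pos'])@R;z=C[...,2]
g=im.max(2);D=np.array([.5818,-.069])
k=((g<75)&(d>0)&(abs(z-.114)<.008)&(np.hypot(C[...,0]-D[0],C[...,1]-D[1])<.034)).astype(np.uint8)
cs,_=cv2.findContours(k,cv2.RETR_EXTERNAL,cv2.CHAIN_APPROX_NONE);c=max(cs,key=len)[:,0]
m=ctrl.camera_model("wrist");T=m['tool_from_camera'];uv=np.c_[c,np.ones(len(c))]@np.linalg.inv(m['mtx']).T
dr=uv@T[:3,:3].T;zz=o['tool_pos'][2]-.114;P=T[:3,3]+dr*((zz-T[2,3])/dr[:,2])[:,None]
ctr=np.r_[R.T@(np.r_[D,.114]-o['tool_pos'])][:2]
s=least_squares(lambda p:np.hypot(P[:,0]-p[0],P[:,1]-p[1])-.029,ctr,loss='soft_l1',f_scale=.0005)
res=np.abs(s.fun);print("flange centre in tool",s.x.round(4),"inliers",(res<.001).sum(),len(P),"prior",ctr.round(4), "world",(o['tool_pos']+R@np.r_[s.x,0])[:2].round(4))
hsv=cv2.cvtColor(im,cv2.COLOR_BGR2HSV);red=((hsv[...,0]<8)|(hsv[...,0]>170))&(hsv[...,1]>130)&(d>0)
rim=(d>0)&(abs(L[...,2]-.0315)<.004)&(np.hypot(L[...,0],L[...,1])<.0285)&(hsv[...,1]>60)
v,u=np.nonzero(rim);print("rim",len(u),L[rim].mean(0).round(4),circ(L[rim]),"y range",np.percentile(L[rim][:,1],[.5,99.5]),"x",np.percentile(L[rim][:,0],[.5,99.5]))
go([.5818,-.069,.2095],1.45)
E
python3 fl.py
```

```text
flange centre in tool [0.0039 0.0002] inliers 89 214 prior [ 0.0013 -0.0022] world [ 0.5842 -0.0667]
rim 3579 [ 0.0026 -0.0008  0.0332] (array([-0.00043276, -0.00111652]), np.float64(0.02405883839609955)) y range [-0.02723726  0.0252846 ] x [-0.02431601  0.0251081 ]
t 7.65 pos [ 0.5835 -0.0704  0.315 ] F [-0.6  0.6 -1.1] open 0.0531 q [-0.25 -0.04  1.69 -0.    1.49 -0.13]
MOVE [ 0.002  -0.0034  0.1759] [ 0.0009  0.0001 -0.0005] rows 2.1112478711929334
```

```bash
cat > f2.py <<'E'
from h import *
from scipy.optimize import least_squares
m=ctrl.camera_model("wrist");T=m['tool_from_camera']
def fit(im,C,pos,R,lab):
    k=(im.max(2)<80)&(abs(C[...,2]-.114)<.01)&(np.hypot(C[...,0]-.582,C[...,1]+.068)<.036)
    c=max(cv2.findContours(k.astype(np.uint8),0,cv2.CHAIN_APPROX_NONE)[0],key=len)[:,0]
    def pl(c,z):
        dr=np.c_[c,np.ones(len(c))]@np.linalg.inv(m['mtx']).T@T[:3,:3].T
        return (T[:3,3]+dr*((pos[2]-z-T[2,3])/dr[:,2])[:,None])@R.T+pos
    P=pl(c,.114)
    s=least_squares(lambda p:np.hypot(P[:,0]-p[0],P[:,1]-p[1])-.029,[.582,-.068],loss='cauchy',f_scale=.0004)
    a=np.degrees(np.arctan2(P[:,1]-s.x[1],P[:,0]-s.x[0]))[abs(s.fun)<.0008]
    print(lab,"flange world",s.x.round(4),(abs(s.fun)<.0008).sum(),len(P),np.histogram(a,12,(-180,180))[0])
    return s.x
if __name__=="__main__":
    C=np.load("pics/w3c.npy");im=cv2.imread("pics/w3.png")
    R=Rn.from_rotvec([-2.349,-2.084,.001]).as_matrix();fit(im,C,np.array([.5857,-.1905,.3437]),R,"w3")
    o=ctrl.get_obs();im,d=ctrl.get_image("wrist");fit(im,wcloud(d,o),o['tool_pos'],Rn.from_rotvec(o['tool_rot']).as_matrix(),"now")
E
python3 f2.py
```

```text
w3 flange world [ 0.5823 -0.07  ] 94 397 [11 13 15 14 13 17  7  0  0  0  0  4]
now flange world [ 0.5825 -0.0678] 90 259 [ 1  0  0  0  0  8 13 13 15 14 12 14]
```

The two views agree on the axis at (0.582,-0.069), once I allow for the flange's visible lower edge. I'll descend to the start of the taper and check forces.

>>> apply_moves(rows=[0.0027,-0.001,0.02,0,0,0,0.0027,-0.001,0.05,0,0,0,0.0027,-0.001,0.07,0,0,0,0.0027,-0.001,0.08,0,0,0,0.0027,-0.001,0.09,0,0,0,0.0027,-0.001,0.097,0,0,0,0.0027,-0.001,0.097,0,0,0,0.0027,-0.001,0.097,0,0,0])

```text
t: 8.5
tool_pos: [0.5831, -0.0683, 0.2564]
tool_rot: [2.351, 2.083, 0.001]
contact_force: [-0.8, 0.0, -1.2]
opening: 0.0529
grip_force: 42.6
```

```bash
python3 - <<'E'
from h import *
go([.5818,-.069,.2095],1.45);print(ctrl.get_obs()['wrist_torque'])
E
```

```text
t 8.5 pos [ 0.5831 -0.0683  0.2564] F [-0.8  0.  -1.2] open 0.0529 q [-0.24 -0.    1.75 -0.    1.39 -0.12]
MOVE [-0.0013 -0.002   0.0782] [ 0.0006  0.0001 -0.0002] rows 0.9391485587716225
[-0.00374989  0.07240833 -0.03962959]
```

>>> apply_moves(rows=[0,0,0.012,0,0,0,0,0,0.024,0,0,0,0,0,0.036,0,0,0,0,0,0.048,0,0,0,0,0,0.058,0,0,0,0,0,0.066,0,0,0,0,0,0.066,0,0,0])

```text
t: 9.2
tool_pos: [0.5824, -0.0682, 0.2151]
tool_rot: [-2.351, -2.082, 0.002]
contact_force: [0.4, -0.3, -1.9]
opening: 0.053
grip_force: 42.6
```

>>> apply_moves(rows=[0,0,0.003,0,0,0,0,0,0.006,0,0,0,0,0,0.009,0,0,0,0,0,0.011,0,0,0,0,0,0.011,0,0,0])

```text
t: 9.7
tool_pos: [0.583, -0.0683, 0.2113]
tool_rot: [2.351, 2.083, 0.0]
contact_force: [-3.5, 1.4, 5.3]
opening: 0.0529
grip_force: 43.1
```

>>> apply_moves(rows=[0,0,0.002,0,0,0,0,0,0.004,0,0,0,0,0,0.004,0,0,0])

```text
t: 10.0
tool_pos: [0.5832, -0.0683, 0.2113]
tool_rot: [2.351, 2.083, -0.0]
contact_force: [-9.7, 1.3, 16.5]
opening: 0.053
grip_force: 44.0
```

>>> apply_moves(rows=[0,0,0,0,0,0,0,0,0,0,0,0,0,0,0,0,0,0,0,0,0,0,0,0,0,0,0,0,0,0,0,0,0,0,0,0], grip=1)

```text
t: 10.6
tool_pos: [0.5827, -0.0683, 0.207]
tool_rot: [-2.352, -2.083, 0.0]
contact_force: [-0.3, 0.4, 0.6]
opening: 0.0853
grip_force: 0.0
```

>>> apply_moves(rows=[0,0,-0.03,0,0,0,0,0,-0.08,0,0,0,0,0,-0.15,0,0,0,0,0,-0.22,0,0,0,-0.08,0,-0.22,0,0,0,-0.14,0,-0.22,0,0,0,-0.14,0,-0.22,0,0,0,-0.14,0,-0.22,0,0,0])

```text
t: 11.4
tool_pos: [0.5725, -0.1522, 0.339]
tool_rot: [-2.353, -2.081, -0.0]
contact_force: [0.9, 0.1, -0.2]
opening: 0.0856
grip_force: 0.0
```

```bash
python3 - <<'E'
from h import *
o=ctrl.get_obs();im,d=ctrl.get_image("wrist");cv2.imwrite("pics/w5.png",im);C=wcloud(d,o);np.save("pics/w5c.npy",C)
r=np.hypot(C[...,0]-.582,C[...,1]+.069);k=(d>0)&(r>.023)&(r<.026)&(C[...,2]>.15);P=C[k]
print("rim z",len(P),np.percentile(P[:,2],[5,50,95]));
q=P[abs(P[:,2]-np.median(P[:,2]))<.004];A=np.c_[q[:,:2]-[.582,-.069],np.ones(len(q))];print("plane",np.linalg.lstsq(A,q[:,2],rcond=None)[0])
t=(d>0)&(abs(C[...,2]-.108)<.006)&(r>.04)&(r<.08);print("table z",np.median(C[t][:,2]))
hsv=cv2.cvtColor(im,cv2.COLOR_BGR2HSV);red=((hsv[...,0]<8)|(hsv[...,0]>170))&(hsv[...,1]>170)&(C[...,2]>.15)&(d>0)&(r>.06)
P=C[red];print("lever",len(P),np.median(P,0),np.percentile(P,2,0),np.percentile(P,98,0));go([.5,-.24,.35],1.45)
E
```

```text
rim z 798 [0.1770685  0.17830498 0.17951126]
plane [0.00050865 0.00185408 0.17830145]
table z 0.10856009226306973
lever 1094 [ 0.49868077 -0.24073508  0.19584457] [ 0.4775452  -0.25284005  0.18033871] [ 0.53003154 -0.23131911  0.20755803]
t 11.45 pos [ 0.5726 -0.1514  0.3389] F [-0.1 -0.6  1. ] open 0.0852 q [-0.38 -0.04  1.65  0.    1.53 -0.26]
MOVE [-0.1612 -0.1022 -0.0185] [-0.0004 -0.0005 -0.0004] rows 2.3010581715122282
```

View pics/w5.png

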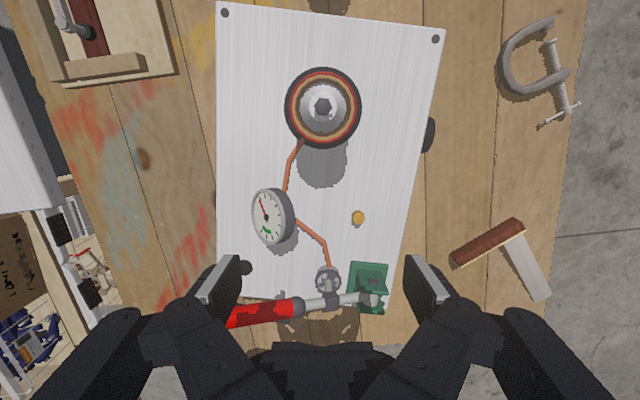

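The sleeve sits flat on the flange: rim z is 0.178 as it should be, and its ring at (323,106) is centred on the drum. The needle reads empty at (268,215) and the red grip is at (265,313). Next I'll go above the lever grip with the fingers shut.

```bash
python3 - <<'E'
from h import *
im=cv2.imread("pics/top0.png");d=np.load("pics/top0.npy");C=cloud("top",d);hsv=cv2.cvtColor(im,cv2.COLOR_BGR2HSV)
u=np.array([-.973,.23])
for nm,C,hs in(("top",C,hsv),("w5",np.load("pics/w5c.npy"),cv2.cvtColor(cv2.imread("pics/w5.png"),cv2.COLOR_BGR2HSV))):
    k=((hs[...,0]<8)|(hs[...,0]>172))&(hs[...,1]>150)&(hs[...,2]>90)&(C[...,2]>.16)&(C[...,2]<.24)&(np.hypot(C[...,0]-.5,C[...,1]+.24)<.06)
    P=C[k];a=(P[:,:2]-[.497,-.241])@u;b=(P[:,:2]-[.497,-.241])@[.23,.973];print(nm,k.sum(),"along",np.percentile(a,[1,50,99]).round(4),"across",np.percentile(b,[2,50,98]).round(4),P[:,2].max())
go([.493,-.24,.30],1.34)
E
```

```text
top 109 along [-0.0373 -0.0009  0.0331] across [-0.0073 -0.0002  0.0054] 0.21478990571692752
w5 1276 along [-0.0344 -0.0048  0.0201] across [-0.008   0.0022  0.007 ] 0.20971417678027535
t 11.45 pos [ 0.5726 -0.1514  0.3389] F [-0.1 -0.6  1. ] open 0.0852 q [-0.38 -0.04  1.65  0.    1.53 -0.26]
MOVE [-0.1626 -0.1138  0.0648] [-0.0004 -0.0004  0.0697] rows 2.505580280158775
```

>>> apply_moves(rows=[-0.05,-0.035,0,0,0,0.07,-0.11,-0.077,0,0,0,0.07,-0.163,-0.114,0,0,0,0.07,-0.163,-0.114,0.03,0,0,0.07,-0.163,-0.114,0.065,0,0,0.07,-0.163,-0.114,0.065,0,0,0.07,-0.163,-0.114,0.065,0,0,0.07,-0.163,-0.114,0.065,0,0,0.07,-0.163,-0.114,0.065,0,0,0.07,-0.163,-0.114,0.065,0,0,0.07], grip=0)

```text
t: 12.45
tool_pos: [0.4934, -0.2405, 0.3014]
tool_rot: [2.461, 1.95, 0.001]
contact_force: [-0.0, 0.2, 0.3]
opening: -0.0002
grip_force: 0.0
```

```bash
python3 - <<'E'
from h import *
go([.493,-.24,.207],1.34)
E
```

```text
t 12.45 pos [ 0.4934 -0.2405  0.3014] F [-0.   0.2  0.3] open -0.0002 q [-0.59 -0.13  1.79 -0.    1.48 -0.36]
MOVE [ 0.0007 -0.0011  0.1573] [0.001  0.0004 0.0002] rows 1.8881110635962992
```

First stroke, down only, checking force near the bottom.

>>> apply_moves(rows=[0,0,0.03,0,0,0,0,0,0.055,0,0,0,0,0,0.08,0,0,0,0,0,0.105,0,0,0,0,0,0.13,0,0,0,0,0,0.145,0,0,0,0,0,0.15,0,0,0,0,0,0.15,0,0,0])

```text
t: 13.25
tool_pos: [0.4928, -0.2407, 0.2117]
tool_rot: [-2.462, -1.95, 0.002]
contact_force: [-5.7, 2.2, 9.6]
opening: -0.0002
grip_force: 5.0
```

>>> apply_moves(rows=[0,0,0.005,0,0,0,0,0,0.01,0,0,0,0,0,0.01,0,0,0])

```text
t: 13.55
tool_pos: [0.4932, -0.2409, 0.211]
tool_rot: [-2.462, -1.951, 0.003]
contact_force: [-16.5, 9.6, 32.9]
opening: 0.0001
grip_force: 17.3
```

At the stop. Back up, then full strokes.

>>> apply_moves(rows=[0,0,-0.03,0,0,0,0,0,-0.07,0,0,0,0,0,-0.11,0,0,0,0,0,-0.14,0,0,0,0,0,-0.15,0,0,0,0,0,-0.15,0,0,0,0,0,-0.15,0,0,0,0,0,-0.12,0,0,0,0,0,-0.095,0,0,0,0,0,-0.07,0,0,0,0,0,-0.045,0,0,0,0,0,-0.025,0,0,0,0,0,-0.01,0,0,0,0,0,-0.005,0,0,0,0,0,-0.005,0,0,0,0,0,-0.005,0,0,0])

```text
t: 15.15
tool_pos: [0.4924, -0.2405, 0.2111]
tool_rot: [-2.46, -1.949, 0.004]
contact_force: [-14.0, 7.0, 27.1]
opening: 0.0
grip_force: 13.9
```

>>> apply_moves(rows=[0,0,-0.03,0,0,0,0,0,-0.07,0,0,0,0,0,-0.11,0,0,0,0,0,-0.14,0,0,0,0,0,-0.145,0,0,0,0,0,-0.145,0,0,0,0,0,-0.145,0,0,0,0,0,-0.115,0,0,0,0,0,-0.09,0,0,0,0,0,-0.065,0,0,0,0,0,-0.04,0,0,0,0,0,-0.02,0,0,0,0,0,-0.005,0,0,0,0,0,0,0,0,0,0,0,0,0,0,0,0,0,0,0,0,0])

```text
t: 16.75
tool_pos: [0.4924, -0.2405, 0.2111]
tool_rot: [-2.46, -1.949, 0.004]
contact_force: [-14.1, 6.0, 26.3]
opening: -0.0
grip_force: 13.9
```

>>> apply_moves(rows=[0,0,-0.03,0,0,0,0,0,-0.07,0,0,0,0,0,-0.11,0,0,0,0,0,-0.14,0,0,0,0,0,-0.145,0,0,0,0,0,-0.145,0,0,0,0,0,-0.145,0,0,0,0,0,-0.115,0,0,0,0,0,-0.09,0,0,0,0,0,-0.065,0,0,0,0,0,-0.04,0,0,0,0,0,-0.02,0,0,0,0,0,-0.005,0,0,0,0,0,0,0,0,0,0,0,0,0,0,0,0,0,0,0,0,0])

```text
t: 18.35
tool_pos: [0.4924, -0.2405, 0.2111]
tool_rot: [-2.46, -1.949, 0.004]
contact_force: [-13.6, 7.3, 26.7]
opening: -0.0004
grip_force: 13.9
```

>>> apply_moves(rows=[0,0,-0.03,0,0,0,0,0,-0.07,0,0,0,0,0,-0.11,0,0,0,0,0,-0.14,0,0,0,0,0,-0.145,0,0,0,0,0,-0.145,0,0,0,0,0,-0.145,0,0,0,0,0,-0.115,0,0,0,0,0,-0.09,0,0,0,0,0,-0.065,0,0,0,0,0,-0.04,0,0,0,0,0,-0.02,0,0,0,0,0,-0.005,0,0,0,0,0,0,0,0,0,0,0,0,0,0,0,0,0,0,0,0,0])

```text
t: 19.95
tool_pos: [0.4924, -0.2405, 0.2111]
tool_rot: [-2.46, -1.949, 0.004]
contact_force: [-13.5, 7.2, 26.3]
opening: -0.0001
grip_force: 13.9
```

>>> apply_moves(rows=[0,0,-0.04,0,0,0,0,0,-0.1,0,0,0,0,0,-0.15,0,0,0,0,0,-0.21,0,0,0,0,0,-0.22,0,0,0,-0.06,0.03,-0.23,0,0,0,-0.12,0.05,-0.23,0,0,0,-0.12,0.05,-0.23,0,0,0,-0.12,0.05,-0.23,0,0,0,-0.12,0.05,-0.23,0,0,0])

```text
t: 20.95
tool_pos: [0.5054, -0.3166, 0.3435]
tool_rot: [-2.46, -1.949, 0.0]
contact_force: [-0.7, 1.1, 0.8]
opening: -0.0
grip_force: 0.0
```

```bash
python3 - <<'E'
from h import *
o=ctrl.get_obs();print(o['t'],o['tool_pos']);im,d=ctrl.get_image("wrist");C=wcloud(d,o)
r=np.hypot(C[...,0]-.582,C[...,1]+.069);k=(d>0)&(r>.023)&(r<.026)&(C[...,2]>.15);print("rim z",np.percentile(C[k][:,2],[5,50,95]))
big=cv2.resize(im[0:330,130:530],(727,600),interpolation=3);cv2.imwrite("pics/w6.png",big)
E
```

```text
20.95 [ 0.50537748 -0.31657222  0.34346261]Traceback (most recent call last):
  File "<stdin>", line 3, in <module>
    return _quantile_unchecked(
        a, q, axis, out, overwrite_input, method, keepdims, weights)
    return _ureduce(a,
                    func=_quantile_ureduce_func,
    ...<5 lines>...
                    overwrite_input=overwrite_input,
                    method=method)
    r = func(a, **kwargs)
    result = _quantile(arr,
                       quantiles=q,
    ...<2 lines>...
                       out=out,
                       weights=wgt)
    slices_having_nans = np.isnan(arr[-1, ...])
                                  ~~~^^^^^^^^^
IndexError: index -1 is out of bounds for axis 0 with size 0
```

```bash
python3 - <<'E'
from h import *
im,d=ctrl.get_image("wrist");a=cv2.resize(im[:,60:500],None,fx=1.3,fy=1.3,interpolation=3)
t,dt=ctrl.get_image("top");C=cloud("top",dt);r=np.hypot(C[...,0]-.584,C[...,1]+.071);k=(dt>0)&(r<.03)&(r>.021)&(C[...,2]>.15);print("rim z",np.median(C[k][:,2]),k.sum())
cv2.imwrite("pics/w6.png",a)
hs=cv2.cvtColor(t,cv2.COLOR_BGR2HSV);k=((hs[...,0]<8)|(hs[...,0]>172))&(hs[...,1]>150)&(hs[...,2]>90)&(np.hypot(C[...,0]-.5,C[...,1]+.24)<.06)&(C[...,2]<.24);print("grip z",np.median(C[k][:,2]) if k.any() else None,k.sum())
E
```

```text
rim z 0.1769059488866862 126
grip z 0.19884002290174962 110
```

View pics/w6.png

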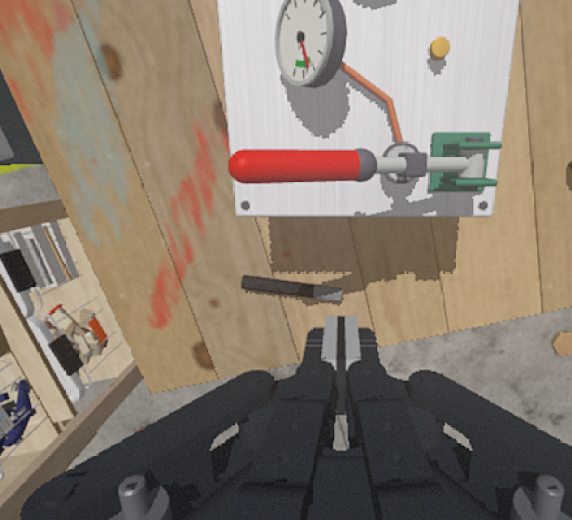

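The needle, pivot at about (300,38), points down at the green patch (302,63) but near its clockwise-first edge. The lever is up. I'll enlarge the gauge.

```bash
python3 - <<'E'
from h import *
im,d=ctrl.get_image("wrist");a=cv2.resize(im[0:75,255:335],(640,600),interpolation=3);cv2.imwrite("pics/w7.png",a)
E
```

```text
(no output)
```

View pics/w7.png

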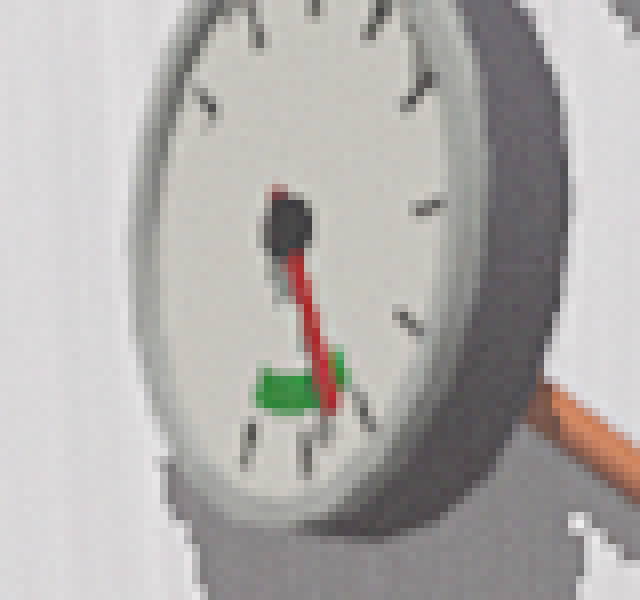

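The needle is only just past the start of the green, so I'll add two more strokes; the relief makes them harmless.

>>> apply_moves(rows=[0.06,-0.03,0,0,0,0,0.12,-0.05,0.01,0,0,0,0.12,-0.05,0.06,0,0,0,0.12,-0.05,0.085,0,0,0,0.12,-0.05,0.11,0,0,0,0.12,-0.05,0.135,0,0,0,0.12,-0.05,0.16,0,0,0,0.12,-0.05,0.185,0,0,0,0.12,-0.05,0.205,0,0,0,0.12,-0.05,0.22,0,0,0,0.12,-0.05,0.23,0,0,0,0.12,-0.05,0.232,0,0,0,0.12,-0.05,0.232,0,0,0,0.12,-0.05,0.232,0,0,0,0.12,-0.05,0.232,0,0,0])

```text
t: 22.65
tool_pos: [0.4929, -0.2412, 0.2111]
tool_rot: [-2.462, -1.95, 0.003]
contact_force: [-14.9, 6.9, 27.6]
opening: -0.0003
grip_force: 14.6
```

>>> apply_moves(rows=[0,0,-0.03,0,0,0,0,0,-0.07,0,0,0,0,0,-0.11,0,0,0,0,0,-0.145,0,0,0,0,0,-0.145,0,0,0,0,0,-0.145,0,0,0,0,0,-0.145,0,0,0,0,0,-0.145,0,0,0,0,0,-0.115,0,0,0,0,0,-0.09,0,0,0,0,0,-0.065,0,0,0,0,0,-0.04,0,0,0,0,0,-0.02,0,0,0,0,0,-0.005,0,0,0,0,0,0,0,0,0,0,0,0,0,0,0,0,0,0,0,0,0,0,0,0,0,0,0])

```text
t: 24.45
tool_pos: [0.4927, -0.2406, 0.211]
tool_rot: [-2.461, -1.95, 0.003]
contact_force: [-16.1, 8.5, 29.5]
opening: 0.0001
grip_force: 15.8
```

>>> apply_moves(rows=[0,0,-0.04,0,0,0,0,0,-0.1,0,0,0,0,0,-0.15,0,0,0,0,0,-0.21,0,0,0,0,0,-0.22,0,0,0,-0.06,0.03,-0.23,0,0,0,-0.12,0.05,-0.23,0,0,0,-0.12,0.05,-0.23,0,0,0,-0.12,0.05,-0.23,0,0,0,-0.12,0.05,-0.23,0,0,0])

```text
t: 25.45
tool_pos: [0.5055, -0.3166, 0.3425]
tool_rot: [-2.46, -1.95, 0.0]
contact_force: [-0.5, -0.6, 0.3]
opening: -0.0002
grip_force: 0.0
```

```bash
python3 - <<'E'
from h import *
im,d=ctrl.get_image("wrist");a=cv2.resize(im[0:75,255:335],(640,600),interpolation=3)
t,dt=ctrl.get_image("top");C=cloud("top",dt);r=np.hypot(C[...,0]-.584,C[...,1]+.071);k=(dt>0)&(r<.03)&(r>.021)&(C[...,2]>.15);print("rim z",np.median(C[k][:,2]))
hs=cv2.cvtColor(t,cv2.COLOR_BGR2HSV);k=((hs[...,0]<8)|(hs[...,0]>172))&(hs[...,1]>150)&(hs[...,2]>90)&(np.hypot(C[...,0]-.5,C[...,1]+.24)<.06)&(C[...,2]<.24);print("grip z",np.median(C[k][:,2]))
cv2.imwrite("pics/w8.png",a)
print("blue/turq moved?",[(cv2.absdiff(t,cv2.imread("pics/top0.png"))[v-14:v+14,u-14:u+14].max()) for u,v in((273,236),(307,186),(148,245))])
E
```

```text
rim z 0.1768403369536387
grip z 0.19957059570955232
blue/turq moved? [np.uint8(12), np.uint8(12), np.uint8(12)]
```

View pics/w8.png

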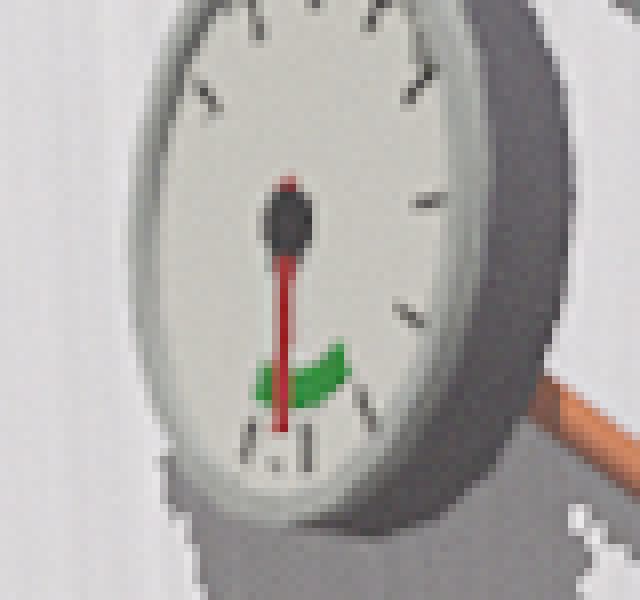

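The needle (283,430) is now well inside the green (255–350). The lever is up, the sleeve is seated, and the blue sleeve and bridge blank show no change.

```bash
python3 -c "
from station import ctrl
print(ctrl.finish_job())"
```

```text
the job is handed in; nothing more can be done
None
```

The job is handed in at about 25.5 s: the red sleeve is seated on the drum's flange, the gauge needle is well inside the green, the lever is up, and the blue sleeve and bridge blank are where they were.

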